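Release the board carriage and catch it at the unloading mark

TASK

Press the red paddle fully down so that the gate lets the wheeled board carriage go, and let it roll freely at least 10 cm down the sloping track. Before it reaches the open lower end, catch it gently by its orange sprung front plate with the closed fingertips, moving along with it so that the plate is never squeezed in by more than about 12 mm (do not just block it, and do not grip it), then bring it to rest with the plate at the yellow mark and hold it still there for at least three seconds. Finish while still holding it at the mark, and leave everything else on the bench alone.

Things in the scene. Friction and masses are not known exactly. Their poses are not given: they have to be found in the camera images.
- track: Aluminium track, fixed, 600 x 106 mm, open lower end, blue drop tray beyond. Origin on the table under its middle line; x level towards the lower end, y left looking downhill, z up. The running surface drops towards +x at 0.07 rad, is 90 mm above the table at x = 0 and runs from x = -330 to +270 mm. Side walls 96 mm apart inside stand 21 mm above it.
- mark (a point): Unloading mark: yellow bands on the side walls and a stripe across the track. This point is in the middle of the track, 45 mm above the running surface; axes as the track body's (x level, downhill).
- track_end (a point): Middle of the open lower end of the running surface, 110 mm downhill from the mark; axes as the track's.
- paddle (a point): Middle of the top of the red release paddle (55 mm along the track, 52 mm across, 6 mm thick) on the track's -y side. It swings about a shaft parallel to the slope, 45 mm from this point towards the track (60 mm from the track's middle line, 69 mm above the running surface, ending 40 mm uphill of the mark). The point goes down about 22 mm over the full stroke.
- release (a joint): Angle of the release shaft: 0 gate shut, 0.55 rad paddle fully down (stop); above 0.45 counts as fully down. The yellow gate blade has cleared the carriage above about 0.3. Friction holds it where it is left; pressing takes 2 to 3 N at the paddle's middle.
- carriage: Carriage with a green board, deck 104 x 64 mm, nominally 0.58 kg (varies by a quarter). Origin on the running surface under its middle; x level downhill, z up. Starts at the gate. Four 44 mm wheels have viscous drag, in all about 1.25 N per m/s (varies): let go, it speeds up with a time constant of about 0.45 s towards about 0.3 m/s. All but the front plate and the rear post is under 70 mm high.
- buffer (a joint): How far the orange front plate is squeezed back towards the carriage (m): 0 free, 0.025 bottomed. Spring 80 N/m with about 1.5 N per m/s damping, so about 5 mm when the carriage leans on a still finger; a squeeze beyond 15 mm counts as a knock.
- nose (a point): Middle of the downhill face of the carriage's orange sprung front plate (56 mm wide, 6 mm thick, from 45 to 99 mm above the running surface, square to the slope), 75 mm ahead of the carriage's middle when not squeezed; this point is 74 mm above the surface. Catch the carriage here. It starts 339 mm uphill of the mark.
- solder_reel: Bystander: aluminium reel, 60 mm across, 50 mm high. Leave it alone.
- flux_jar: Bystander: jar with red cap, 56 mm across, 60 mm high. Leave it alone.
- tip_cup: Bystander: blue cup, 64 mm across, 60 mm high. Leave it alone.
- screwdriver: Bystander: orange screwdriver lying on the bench. Leave it alone.
- socket_box: Bystander: white socket box with a black plug, 120 x 75 x 44 mm. Leave it alone.
- multimeter: Bystander: yellow multimeter, 150 x 80 x 48 mm. Leave it alone.
- pliers: Bystander: pliers with blue grips, about 160 mm long. Leave it alone.
Not all that is in view belongs to the job. There is more than one size of the carriage; the job needs the largest.

How it is judged:
By the outcome, as a careful person would: the job done as asked, in the order asked, and still so for the second after the job is handed in, while the arm keeps its last pose, push and grip.
It also fails if it takes over 32 s, if anything falls off the work surface, if the arm or the gripper's body presses on something with over 40 N, if the wrist force passes 120 N, or if a joint passes its speed limit or range.

ROBOT

A 6-joint arm with a two-finger parallel gripper is mounted at the origin on the work surface. World frame = base frame: x ahead of the robot, y to its left, z up, the work surface at z = 0. Lengths are in m, angles in rad, forces in N, time in s.
With the tool pointing down it reaches from about 0.25 to 0.725 m from the base axis. Payload 4 kg.
Tool frame: the origin (TCP) lies at the very end of the fingers, on their centre line; the grasp point (between the pads) lies 19 mm behind it (manip.pinch_z is the distance from the TCP to the grasp point, in m); z points along the fingers, y is the line along which they close (so a half turn about z gives the same grasp; the last joint's range is limited). The gripper opens to 85 mm and grips with 20 to 120 N. Pads are 22 mm wide; open, the fingers measure 114 mm over their backs; the gripper's body (76 mm by 85 mm) begins 54 mm behind the grasp point. The pads swing forward as they close: fully open they stand 13 mm farther back than shut.
Start: joints at [1.19, 0.241, 0.005, 1.335, 0, 1.571], TCP at [0.186, 0.464, 0.231] pointing down, gripper open.
Joint ranges: [-2.72, 2.72], [-1.05, 1.87], [-1.09, 1.28], [-1.99, 2.15], [-1.42, 1.44], [-3.14, 3.14]. Speed limits (rad/s): [2.79, 2.79, 3.14, 3.14, 3.14, 3.14].

INTERFACE

Orientations are given as a unit quaternion [x, y, z, w].
In Python, from rig import state, camera, camera_model, job, manip gives the robot as it stands.
- The arm moves only by the shell command python3 -m creep 'ROWS'. ROWS is JSON, a list that holds one entry, the list of rows, each a list of 5 numbers: the shift along the tool's x, y, z each as a share of 500 mm, from -1 to 1, then the turn about the tool's z as a share of pi rad, from -1 to 1, then the closure, from 0 (fully open) to 1 (shut). A call has 1 to 5 rows; each row is the pose to reach, as a shift and turn from the pose commanded when the call began, along the tool's axes at that moment, turning the shorter way round; what a row does not reach only later rows make up. A row lasts 1/10 s, in which the tool goes at most 50 mm and 8.59 degrees, less where a joint would pass 70% of its speed; a pose out of reach is approached as far as the arm can. A call with a number of a shift or a turn outside -1 to 1 is refused whole. A call with a gripper value outside its range is refused whole. The fingers move at their own pace and stop on an object; the grip force is fixed at half the most. Time passes only in rows, so rows that repeat a pose let the fingers close. It gives the time, the measured TCP pose, the force, the opening and the grip force at its end, in the units of the state.
- state(): the state, without advancing time (a new reading comes with each control period).
- camera(name): name is "scene" or "top"; returns the picture (480x640x3 uint8, blue, green, red); there is no depth.
- camera_model(name): a dict with "fx", "fy", "cx", "cy" (pixels), "dist_coeffs" ([k1, k2, p1, p2, k3] as OpenCV has them; the pictures are not rectified), "rvec" (rotation vector, rad) and "tvec" (3), from world to camera coordinates, as OpenCV has them. Camera axes: x right, y down, z forward; pixel columns grow to the right and rows downward; lengths in m; the calibration is good to about 2 mm. A picture is of the moment at which its call begins. camera_model takes no time and is no camera call.
- job.finish_job(): hands the job in; it is judged then, once.
The state is a dict: "time_s": time; "joints": joint angles; "joint_vel": joint speeds; "joint_efforts": joint torques, N m; "eef_pos": TCP position; "tool_rot": TCP orientation; "wrist_force": force on the tool from outside, world axes, zero at the start; "torque": the same for the moment, N m; "gripper_width": opening from 0.0 (shut) to 1.0 (fully open); "gripper_force": force on a finger pad.
Only numpy, scipy, OpenCV 4.12 (cv2) and the standard library are available. Lean on these libraries where they do the work, as an engineer would, in place of code of your own. Each camera call takes 0.05 s, during which the arm holds its last target. There are 200 camera calls.

## Working session

There is one attempt and no reset: what is moved stays moved. The work goes in short steps, Python scripts to look and compute and a shell command to move; the robot and the scene stay as the last step left them, time stands still between calls to the robot, and variables do not carry over. Pictures are saved under pics/ and viewed, at most 10 in all, crops included, and the job is handed in when it is done.

```bash
mkdir -p pics; ls; python3 - <<'E'
from rig import state,camera,camera_model
import cv2
s=state();print(s)
for n in("scene","top"):
    cv2.imwrite(f"pics/{n}0.png",camera(n));print(n,camera_model(n))
E
```

```text
pics
{'time_s': 0.0, 'joints': array([1.19000963e+00, 2.41393997e-01, 3.69131779e-03, 1.33517040e+00,
       1.41981357e-05, 1.57076658e+00]), 'joint_vel': array([-0.00019086, -0.00193092,  0.00023454,  0.00156064, -0.00089832,
       -0.00111779]), 'joint_efforts': array([ 5.88949897e-04, -3.72319543e+01,  2.52409565e+01,  1.70497724e-02,
       -1.06959551e-04, -2.96640067e-06]), 'eef_pos': array([0.18558496, 0.46359709, 0.23040986]), 'tool_rot': array([ 1.89230450e-01,  9.81932156e-01, -1.01826675e-03, -2.03493711e-04]), 'wrist_force': array([-0.73265961,  0.55626018, -0.16218494]), 'torque': array([-0.00592349,  0.01305226,  0.04290003]), 'gripper_force': 0.0, 'gripper_width': 0.9967664394457426}
scene {'fx': 465.00622568055184, 'fy': 465.00622568055184, 'cx': 322.02967685926234, 'cy': 237.87387664699003, 'dist_coeffs': array([-0.10561492,  0.        ,  0.        ,  0.        ,  0.        ]), 'rvec': array([ 1.65537153,  1.99522048, -0.75856841]), 'tvec': array([ 0.02682365, -0.34941704,  1.60467467])}
top {'fx': 546.5480869575506, 'fy': 546.5480869575506, 'cx': 309.5725716607444, 'cy': 245.36308501039107, 'dist_coeffs': array([-0.00327512,  0.        ,  0.        ,  0.        ,  0.        ]), 'rvec': array([ 2.20440987, -2.18214352,  0.08879962]), 'tvec': array([0.06912692, 0.56405901, 1.31540453])}
```

View pics/scene0.png

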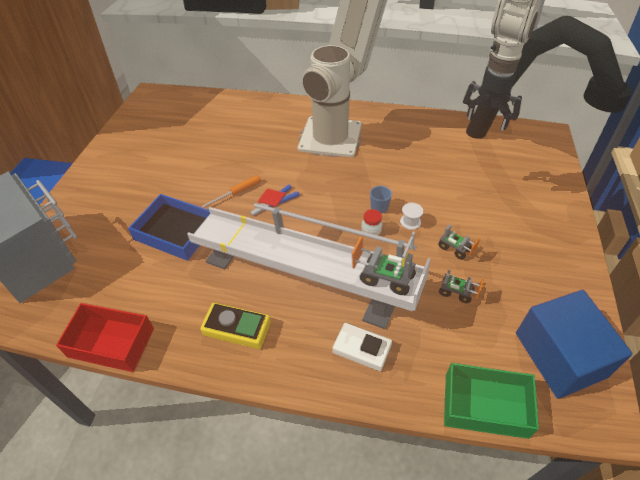

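View pics/top0.png

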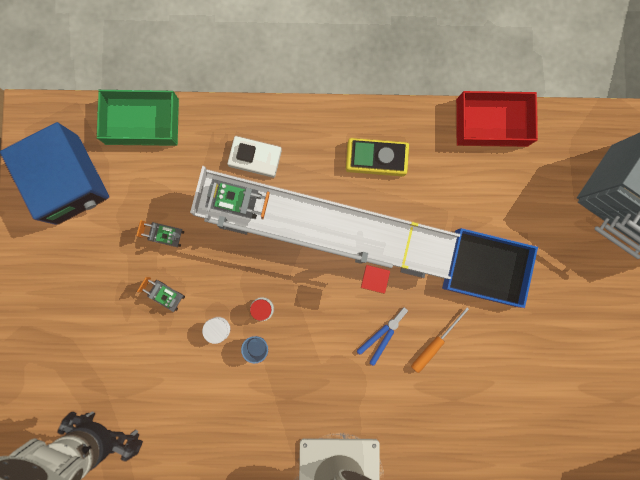

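The scene view shows the track running from the carriage at (388,270) down to the blue tray at (170,225), with the paddle at (271,198). In the top view the carriage is at (235,198), the orange plate at (265,204), the yellow stripe at (408,245), the paddle at (376,278) and the tray at (490,268).

```bash
cat > h.py <<'E'
import numpy as np,cv2
from rig import camera_model
def ray(n,p):
    m=camera_model(n);K=np.array([[m['fx'],0,m['cx']],[0,m['fy'],m['cy']],[0,0,1]])
    u=cv2.undistortPoints(np.array(p,float).reshape(-1,1,2),K,m['dist_coeffs']).reshape(-1,2)
    R=cv2.Rodrigues(m['rvec'])[0];d=np.c_[u,np.ones(len(u))]@R
    return -R.T@m['tvec'],d
def plane(n,p,z):
    o,d=ray(n,p);return o+d*((z-o[2])/d[:,2])[:,None]
def proj(n,P):
    m=camera_model(n);K=np.array([[m['fx'],0,m['cx']],[0,m['fy'],m['cy']],[0,0,1]])
    return cv2.projectPoints(np.array(P,float).reshape(-1,3),m['rvec'],m['tvec'],K,m['dist_coeffs'])[0].reshape(-1,2)
def tri(a,b):
    o1,d1=ray('top',a);o2,d2=ray('scene',b);d1=d1[0];d2=d2[0]
    s=np.linalg.lstsq(np.c_[d1,-d2],o2-o1,rcond=None)[0]
    p,q=o1+s[0]*d1,o2+s[1]*d2;return (p+q)/2,np.linalg.norm(p-q)
def mask(im,lo,hi,roi):
    x0,y0,x1,y1=roi;h=cv2.cvtColor(im,cv2.COLOR_BGR2HSV);m=cv2.inRange(h,lo,hi);o=np.zeros_like(m);o[y0:y1,x0:x1]=m[y0:y1,x0:x1];return o
def pts(m): return np.argwhere(m)[:,::-1].astype(float)
E
python3 - <<'E'
from h import *
t=cv2.imread('pics/top0.png');s=cv2.imread('pics/scene0.png')
y=(22,90,120);Y=(35,255,255)
for nm,im,n,lo,hi,roi in [('stripe',t,'top',y,Y,(392,212,424,280)),('stripe',s,'scene',y,Y,(205,205,255,260)),
  ('paddle',t,'top',(0,140,90),(6,255,255),(355,255,400,300)),('paddle',s,'scene',(0,140,90),(6,255,255),(250,180,295,212)),
  ('nose',t,'top',(7,140,100),(20,255,255),(245,180,285,225)),('nose',s,'scene',(7,140,100),(20,255,255),(340,225,375,275))]:
    m=mask(im,lo,hi,roi);p=pts(m);r=cv2.minAreaRect(p.astype(np.float32))
    print(nm,n,len(p),p.mean(0).round(1),np.round(cv2.boxPoints(r),0).tolist())
a=np.vstack([cv2.resize(t[180:300,180:480],None,fx=2.6,fy=2.6,interpolation=2),cv2.resize(s[170:275,200:440],None,fx=3.25,fy=2.6,interpolation=2)])
cv2.imwrite('pics/z.png',a)
E
```

```text
stripe top 143 [407.9 244.7] [[400.0, 267.0], [411.0, 221.0], [418.0, 223.0], [407.0, 269.0]]
stripe scene 123 [233.5 234.1] [[217.0, 247.0], [241.0, 214.0], [249.0, 219.0], [225.0, 252.0]]
paddle top 587 [375.  278.7] [[360.0, 287.0], [366.0, 264.0], [390.0, 270.0], [384.0, 293.0]]
paddle scene 290 [271.2 197.2] [[258.0, 201.0], [262.0, 186.0], [285.0, 193.0], [281.0, 208.0]]
nose top 71 [264.8 204.7] [[260.0, 217.0], [267.0, 192.0], [269.0, 192.0], [263.0, 217.0]]
nose scene 202 [357.3 248.1] [[347.0, 225.0], [361.0, 223.0], [367.0, 265.0], [353.0, 267.0]]
```

View pics/z.png

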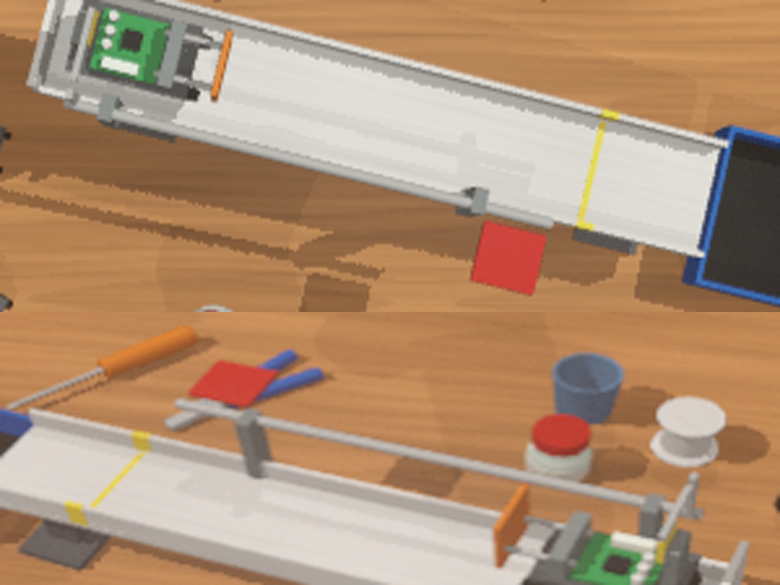

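The zoom shows the shaft's support post near paddle-side top pixel (362,258), the shaft end about 20 px uphill of the stripe, and the paddle just uphill of the mark. The stripe and bands are clean.

```bash
python3 - <<'E'
from h import *
from rig import state
print('tri stripe',tri((407.9,244.7),(233.5,234.1)),'paddle',tri((375,278.7),(271.2,197.2)),'nose',tri((264.8,204.7),(357.3,248.1)))
S=plane('top',[(407.9,244.7)],.0795)[0]; S2=plane('scene',[(233.5,234.1)],.0795)[0]
N=plane('top',[(264.8,204.7)],.195)[0]
print('mark surf',S,S2,'nose top',N)
d=(S-N)[:2];print('dist',np.hypot(*d));d/=np.hypot(*d);print('dir',d,np.arctan2(d[1],d[0]))
l=np.array([-d[1],d[0]])
wall=[plane('top',[p],.10)[0] for p in [(200,167),(458,237)]];w=(wall[1]-wall[0])[:2];w/=np.hypot(*w);print('wall dir',w)
pe=tri((375,278.7),(271.2,197.2))[0]
for nm,p in [('paddle',pe),('paddle top z.16',plane('top',[(375,278.7)],.165)[0])]:
    r=p[:2]-S[:2];print(nm,'along',r@d,'left',r@l,p)
print(state()['eef_pos'],state()['time_s'])
E
```

```text
tri stripe (array([ 0.56239479, -0.15162851,  0.08765482]), np.float64(0.0015703427105363346)) paddle (array([ 0.48228822, -0.06555256,  0.15800319]), np.float64(0.002301281675381119)) nose (array([0.63739303, 0.17549543, 0.19010208]), np.float64(0.004047681173218013))
mark surf [ 0.5631839  -0.15398181  0.0795    ] [ 0.55563545 -0.15434072  0.0795    ] nose top [0.63697773 0.17314447 0.195     ]
dist 0.33534628763223484
dir [-0.22005264 -0.975488  ] -1.7926647610092008
wall dir [-0.25257381 -0.96757763]
paddle along -0.06846036060390492 left -0.09837185117721059 [ 0.48228822 -0.06555256  0.15800319]
paddle top z.16 along -0.06831051328083376 left -0.09813031651611656 [ 0.48249086 -0.06575189  0.165     ]
[0.18562604 0.46366034 0.23049855] 0.1
```

```bash
python3 - <<'E'
from h import *
c=plane('top',[(459,236),(449.5,278),(203,168),(191.5,213)],.092);c2=plane('top',[(203,168),(191.5,213)],.134)
print(c[:2],np.linalg.norm(c[0]-c[1]),c2,np.linalg.norm(c2[0]-c2[1]))
E0=c[:2].mean(0);U=c2.mean(0);d=(E0-U)[:2];L=np.hypot(*d);d/=L;print('E',E0,'len',L,'dir',d)
l=np.array([-d[1],d[0]])
for nm,P in [('nose',[0.63697773,0.17314447]),('paddle',[.4823,-.0656]),('stripe',[.5631839,-.15398])]:
    r=np.array(P)-E0[:2];print(nm,r@d,r@l)
# yellow band on left/right wall vs stripe: print per-row yellow pixel runs
m=mask(cv2.imread('pics/top0.png'),(22,90,120),(35,255,255),(392,212,424,280))
for y in range(212,280):
    x=np.where(m[y])[0]
    if len(x): print(y,x.min(),x.max(),end='; ')
E
```

```text
[[ 0.58377581 -0.27039247  0.092     ]
 [ 0.48635858 -0.24754039  0.092     ]] 0.10006165071912065 [[0.72704148 0.31731161 0.134     ]
 [0.62509368 0.34058316 0.134     ]] 0.10457016480596532
E [ 0.53506719 -0.25896643  0.092     ] len 0.6045856093921347 dir [-0.23321823 -0.97242442]
nose -0.4439625863549129 -0.0016758424137192501
paddle -0.17572796687335168 -0.09640868268105131
stripe -0.10864869614647417 0.0028566240376622087
222 412 414; 223 412 417; 224 410 417; 225 411 417; 226 415 415; 227 411 412; 228 410 412; 229 410 412; 230 410 411; 231 410 411; 232 409 411; 233 409 411; 234 409 411; 235 409 410; 236 409 410; 237 408 410; 238 408 410; 239 408 409; 240 408 409; 241 407 409; 242 407 409; 243 407 408; 244 407 408; 245 406 408; 246 406 408; 247 406 408; 248 406 407; 249 405 407; 250 405 407; 251 405 407; 252 405 406; 253 405 406; 254 404 406; 255 404 406; 256 404 405; 257 404 405; 258 403 405; 259 403 405; 260 403 405; 261 403 404; 262 402 404; 263 402 404; 264 403 404; 265 402 405; 266 402 407; 267 402 407; 268 404 407;
```

```bash
cat >> h.py <<'E'
D=np.array([-.2317,-.9728]);L=np.array([.9728,-.2317]);M=np.array([.562,-.152])
def go(a,b,z):
    "shares to reach along a, left b (from mark), height z"
    from rig import state
    from scipy.spatial.transform import Rotation as R
    s=state();p=s['eef_pos'];r=R.from_quat(s['tool_rot']).as_matrix()
    t=np.r_[M+a*D+b*L,z];sh=r.T@(t-p)/.5
    x=r[:2,0];ang=np.arctan2(-D[1],-D[0])-np.arctan2(x[1],x[0]);ang=(ang+np.pi)%(2*np.pi)-np.pi
    q=p[:2]-M
    print('t',round(s['time_s'],2),'along/left mm',(1e3*q@D).round(1),(1e3*q@L).round(1),'z',p[2].round(4),'shares',sh.round(4),'turn',round(-ang/np.pi,4),'F',s['wrist_force'].round(2),'w',round(s['gripper_width'],2))
E
python3 -m creep '[[[-0.945,-0.761,0.08,0.453,1],[-0.945,-0.761,0.08,0.453,1],[-0.945,-0.761,0.08,0.453,1],[-0.945,-0.761,0.08,0.453,1],[-0.945,-0.761,0.08,0.453,1]]]'
python3 -c "
from h import *
go(-.066,-.098,.19)"
```

```text
time_s: 0.6
eef_pos: [0.3083, 0.2449, 0.2145]
tool_rot: [0.538, 0.843, -0.0, 0.0]
wrist_force: [0.9, 0.5, -0.1]
gripper_width: 0.146
gripper_force: 0.0
t 0.6 along/left mm -327.3 -338.8 z 0.2145 shares [-0.7085  0.0539  0.049 ] turn 0.2128 F [ 0.88  0.54 -0.13] w 0.15
```

```bash
python3 -m creep '[[[-0.708,0.054,0.05,0.213,1],[-0.708,0.054,0.05,0.213,1],[-0.708,0.054,0.05,0.213,1],[-0.708,0.054,0.05,0.213,1],[-0.708,0.054,0.05,0.213,1]]]'
python3 -c "
from h import *
go(-.066,-.098,.19)"
```

```text
time_s: 1.1
eef_pos: [0.4315, 0.0278, 0.197]
tool_rot: [0.785, 0.62, 0.0, -0.0]
wrist_force: [1.3, -0.3, -0.1]
gripper_width: -0.0
gripper_force: 0.0
t 1.1 along/left mm -144.7 -168.6 z 0.197 shares [-0.1573  0.1412  0.014 ] turn 0.0001 F [ 1.35 -0.26 -0.07] w -0.0
```

```bash
python3 -m creep '[[[-0.157,0.141,0.014,0,1],[-0.157,0.141,0.014,0,1],[-0.157,0.141,0.014,0,1],[-0.157,0.141,0.014,0,1]]]'
python3 -c "
from h import *
from rig import camera
go(-.066,-.098,.17)
t=camera('top');s=camera('scene')
a=np.vstack([cv2.resize(t[180:300,300:480],None,fx=2.5,fy=2.5,interpolation=2),cv2.resize(s[130:250,180:360],None,fx=2.5,fy=2.5,interpolation=2)])
cv2.imwrite('pics/p1.png',a)
from rig import state
p=state()['eef_pos'];print(proj('top',p),proj('scene',p))
"
```

```text
time_s: 1.5
eef_pos: [0.4817, -0.0639, 0.1894]
tool_rot: [0.784, 0.62, -0.001, -0.001]
wrist_force: [-0.5, 1.0, 0.7]
gripper_width: 0.001
gripper_force: 0.0
t 1.5 along/left mm -67.1 -98.5 z 0.1894 shares [-0.0023  0.0012  0.0387] turn 0.0005 F [-0.46  0.98  0.67] w 0.0
[[374.74227426 279.28504606]] [[271.08584611 187.8319782 ]]
```

View pics/p1.png

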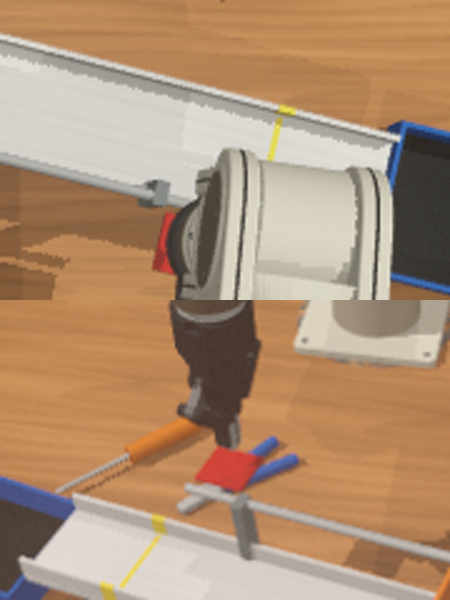

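The tip is seen in the scene at about (272,189), matching its projection (271,188), directly above the paddle; in the top view the wrist hides the downhill part but not the uphill side.

```bash
for i in 1; do python3 -m creep '[[[0,0,0.034,0,1],[0,0,0.034,0,1],[0,0,0.034,0,1]]]'; done; python3 -m creep '[[[0,0,0.006,0,1],[0,0,0.006,0,1]]]'; python3 -m creep '[[[0,0,0.006,0,1],[0,0,0.006,0,1]]]'; python3 -m creep '[[[0,0,0.006,0,1],[0,0,0.006,0,1]]]'
```

```text
time_s: 1.9
eef_pos: [0.4812, -0.0612, 0.1735]
tool_rot: [0.783, 0.623, -0.0, -0.0]
wrist_force: [-0.1, -0.2, -0.3]
gripper_width: 0.0
gripper_force: 0.0
time_s: 2.1
eef_pos: [0.482, -0.0621, 0.1707]
tool_rot: [0.783, 0.622, 0.0, 0.0]
wrist_force: [0.6, -0.5, 0.3]
gripper_width: -0.002
gripper_force: 0.0
time_s: 2.3
eef_pos: [0.4818, -0.0626, 0.1671]
tool_rot: [0.783, 0.622, -0.0, -0.0]
wrist_force: [-0.5, -0.1, -0.3]
gripper_width: -0.002
gripper_force: 0.0
time_s: 2.5
eef_pos: [0.4817, -0.0627, 0.1639]
tool_rot: [0.783, 0.622, -0.0, -0.0]
wrist_force: [0.0, -1.1, 0.1]
gripper_width: -0.003
gripper_force: 0.0
```

```bash
python3 -m creep '[[[0,0,0.006,0,1],[0,0,0.006,0,1]]]'|grep -E "pos|force: \["; python3 -m creep '[[[0,0,0.006,0,1],[0,0,0.006,0,1]]]'|grep -E "pos|force: \["; python3 -c "
from h import *
from rig import camera
t=camera('top');s=camera('scene')
a=np.vstack([cv2.resize(t[180:300,300:480],None,fx=2.5,fy=2.5,interpolation=2),cv2.resize(s[130:250,180:360],None,fx=2.5,fy=2.5,interpolation=2)])
cv2.imwrite('pics/p2.png',a)
m=mask(s,(0,140,90),(6,255,255),(250,180,295,212));p=pts(m);print(len(p),p.mean(0),p.min(0),p.max(0))"
```

```text
eef_pos: [0.4817, -0.0627, 0.1608]
wrist_force: [0.4, -0.2, 0.3]
eef_pos: [0.482, -0.0626, 0.1582]
wrist_force: [-0.4, -0.4, 0.1]
201 [270.82089552 199.13930348] [258. 191.] [285. 206.]
```

View pics/p2.png

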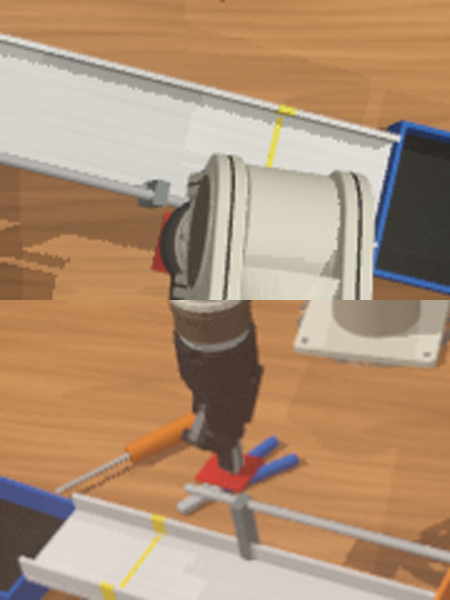

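The tip now sits at about (273,198) over the paddle's middle in the scene view, practically touching it, with no force yet.

```bash
python3 -m creep '[[[0,0,0.005,0,1],[0,0,0.005,0,1]]]'|grep -E "pos|force: \["; python3 -m creep '[[[0,0,0.004,0,1],[0,0,0.004,0,1]]]'|grep -E "pos|force: \["
```

```text
eef_pos: [0.4818, -0.0625, 0.1557]
wrist_force: [-0.3, 0.2, 1.0]
eef_pos: [0.4818, -0.0624, 0.1536]
wrist_force: [-1.1, 1.8, 1.7]
```

```bash
python3 -m creep '[[[0,0,0.01,0,1],[0,0,0.01,0,1]]]'|grep -E "pos|force: \[";  python3 -c "
from h import *
from rig import camera
t=camera('top');m=mask(t,(7,140,100),(20,255,255),(245,180,285,225));print(pts(m).mean(0))
go(-.066,-.098,.133)"
```

```text
eef_pos: [0.482, -0.0626, 0.1482]
wrist_force: [0.2, 1.3, 1.1]
[267.22857143 205.07142857]
t 3.65 along/left mm -68.3 -98.6 z 0.1483 shares [-0.0046  0.0012  0.0306] turn 0.0015 F [-0.73  0.59 -0.21] w 0.0
```

```bash
python3 -c "
from h import *
from rig import camera,state
for i in range(3):
    t=camera('top');m=mask(t,(7,140,100),(20,255,255),(245,180,320,235));p=pts(m);print(len(p),p.mean(0),state()['wrist_force'],state()['eef_pos'])
s=camera('scene');cv2.imwrite('pics/s3.png',cv2.resize(s[170:300,200:440],None,fx=3,fy=3,interpolation=2))"
```

```text
69 [268.8115942  205.53623188] [-0.53043761  0.1988508  -0.03478285] [ 0.48192444 -0.06288039  0.14840489]
64 [270.828125 206.109375] [ 1.25356499 -0.5162745  -0.09024262] [ 0.4819115  -0.06291675  0.14846838]
61 [273.26229508 206.59016393] [-0.66947661  0.01964201 -0.331339  ] [ 0.48194036 -0.06290826  0.14851696]
```

View pics/s3.png

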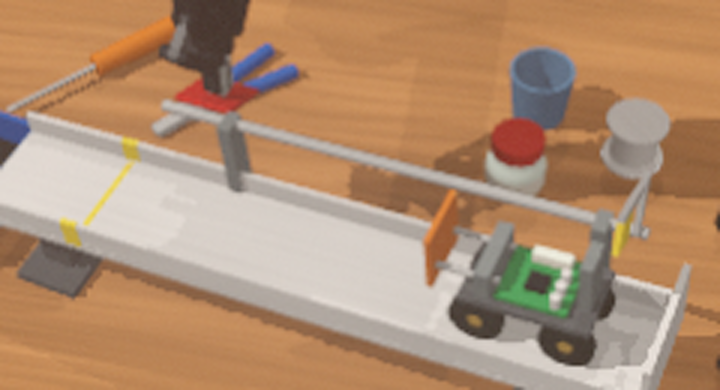

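The carriage is already rolling (nose 267→273 px in the top view), so I'll finish the press right now.

```bash
python3 -m creep '[[[0,0,0.032,0,1]]]'; python3 -c "
from h import *
go(-.12,0,.165)"
```

```text
time_s: 3.95
eef_pos: [0.4852, -0.0632, 0.1385]
tool_rot: [0.783, 0.622, 0.003, 0.003]
wrist_force: [-37.4, 4.3, 130.3]
gripper_width: -0.001
gripper_force: 66.4
t 3.95 along/left mm -68.6 -95.3 z 0.1385 shares [ 0.102   0.1915 -0.0511] turn 0.0014 F [-37.36   4.25 130.34] w -0.0
```

```bash
python3 -m creep '[[[0,0.03,-0.08,0,1],[0,0.125,-0.08,0,1],[0.02,0.196,-0.08,0,1],[0.085,0.196,-0.046,0,1]]]'; python3 -c "
from h import *
from rig import camera
t=camera('top');cv2.imwrite('pics/t4.png',t);m=mask(t,(7,140,100),(20,255,255),(250,180,400,260));p=pts(m);q=plane('top',[p.mean(0)],.19)[0];print(len(p),p.mean(0),p.min(0),p.max(0),'nose along/left',(q[:2]-M)@D,(q[:2]-M)@L)
go(-.12,0,.155)"
```

```text
time_s: 4.35
eef_pos: [0.5933, -0.0466, 0.1581]
tool_rot: [0.785, 0.62, 0.003, 0.004]
wrist_force: [0.1, 0.0, -0.3]
gripper_width: -0.001
gripper_force: 0.0
407 [286.997543   242.92874693] [250. 180.] [367. 259.] nose along/left -0.2682652246252388 -0.06968141364981882
t 4.4 along/left mm -115.7 0.8 z 0.153 shares [ 0.0086 -0.0016 -0.004 ] turn 0.0019 F [-0.29  1.77 -2.18] w 0.0
```

```bash
cat >> h.py <<'E'
def nose(t,z=.188,dbg=0):
    m=mask(t,(7,140,100),(20,255,255),(240,180,420,270))
    n,lab,st,c=cv2.connectedComponentsWithStats(m)
    for i in range(1,n):
        if st[i,4]<15: continue
        q=plane('top',[c[i]],z)[0][:2]-M
        if abs(q@L)<.03: print('nose px',c[i].round(1),st[i].tolist(),'front along mm',(1e3*(q@D)+2).round(1),'left',(1e3*q@L).round(1))
E
python3 -c "
from h import *
nose(cv2.imread('pics/t4.png'));nose(cv2.imread('pics/top0.png'),.2)"
```

```text
nose px [320.5 218.9] [316, 206, 10, 26, 82] front along mm -209.3 left -2.3
nose px [264.8 204.7] [261, 192, 8, 26, 71] front along mm -331.2 left -3.1
```

View pics/t4.png

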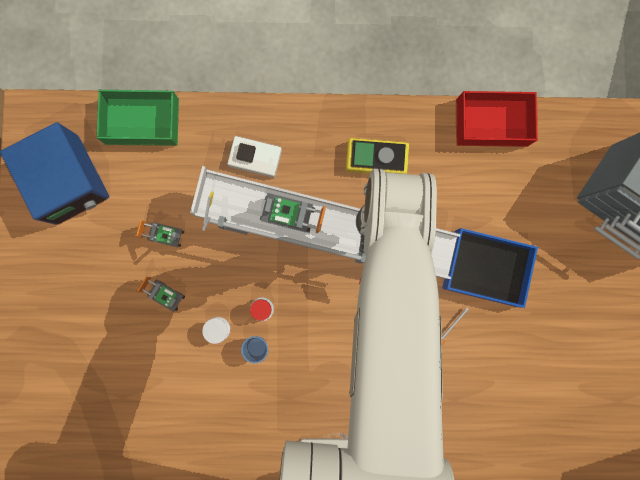

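Top view: the plate is at (320,219), the finger's wrist around (375,205) ahead of it, and the paddle side is hidden by the arm. I'll use the short wait for three more frames.

```bash
python3 -c "
from h import *
from rig import camera,state
for i in range(3): print(state()['time_s']);nose(camera('top'),.185)
go(-.12,0,.155)
s=camera('scene');cv2.imwrite('pics/s5.png',s)"
cat > sim.py <<'E'
import numpy as np
def sim(x0,v0,rows,face0,vinf,m=.58,lag=.0,n=25):
    g=.39*m/.58;c=g/vinf;f=np.r_[face0,face0+np.cumsum(rows)];T=np.arange(len(f))*.1
    x,v,b,mx,tc=x0,v0,0,0,None;dt=.001
    for k in range(int((len(rows)*.1+.6)/dt)):
        t=k*dt;fx=np.interp(t-lag,T,f);fv=(np.interp(t+dt-lag,T,f)-fx)/dt
        s=x-fx;F=0
        if s>0:
            F=max(0,80*s+1.5*(v-fv));tc=t if tc is None else tc
        v+=dt*(g-c*v-F)/m;x+=dt*v;mx=max(mx,s)
    return round(mx*1e3,1),tc,round(x*1e3),round((x-fx)*1e3,1)
E
```

```text
4.4
nose px [325.6 219.9] [321, 207, 10, 26, 86] front along mm -198.3 left -1.4
4.45
nose px [330.6 221.4] [326, 209, 10, 26, 89] front along mm -187.2 left -1.9
4.5
nose px [335.8 222.4] [331, 210, 10, 26, 95] front along mm -175.9 left -1.4
t 4.55 along/left mm -111.5 -1.4 z 0.1547 shares [ 0.0169  0.003  -0.0006] turn 0.0019 F [-0.   -0.14  0.49] w 0.0
```

```bash
python3 -c "
from sim import sim
R={'a':[5,15,18,18,17,15,12,9,6,4,2,1.5],'b':[10,17,18,18,16,14,11,8,5,3,1.5,1],'c':[10,18,19,18,16,13,10,7,5,3,2,.5]}
for n,r in R.items():
  print(n,sum(r))
  for gap in (24,31,39):
    for vi in (.21,.24,.27):
      for m in (.45,.7): print(gap,vi,m,sim(-.1225-gap*1e-3,.224,[q*1e-3 for q in r],-.1225,vi,m,.02),end=' ')
    print()
"
```

```text
a 122.5
24 0.21 0.45 (np.float64(4.9), 0.155, 4, np.float64(3.9)) 24 0.21 0.7 (np.float64(7.9), 0.155, 6, np.float64(5.8)) 24 0.24 0.45 (np.float64(5.3), 0.14400000000000002, 4, np.float64(3.9)) 24 0.24 0.7 (np.float64(8.4), 0.14400000000000002, 6, np.float64(5.7)) 24 0.27 0.45 (np.float64(5.7), 0.136, 4, np.float64(3.9)) 24 0.27 0.7 (np.float64(8.9), 0.136, 6, np.float64(5.7)) 
31 0.21 0.45 (np.float64(4.8), 0.292, 4, np.float64(3.9)) 31 0.21 0.7 (np.float64(7.3), 0.292, 6, np.float64(5.8)) 31 0.24 0.45 (np.float64(5.1), 0.23600000000000002, 4, np.float64(3.9)) 31 0.24 0.7 (np.float64(7.9), 0.23600000000000002, 6, np.float64(5.8)) 31 0.27 0.45 (np.float64(5.3), 0.214, 4, np.float64(3.9)) 31 0.27 0.7 (np.float64(8.4), 0.214, 6, np.float64(5.7)) 
39 0.21 0.45 (np.float64(5.0), 0.503, 4, np.float64(3.9)) 39 0.21 0.7 (np.float64(7.6), 0.503, 6, np.float64(5.9)) 39 0.24 0.45 (np.float64(4.9), 0.387, 4, np.float64(3.9)) 39 0.24 0.7 (np.float64(7.2), 0.387, 6, np.float64(6.0)) 39 0.27 0.45 (np.float64(5.3), 0.331, 4, np.float64(3.9)) 39 0.27 0.7 (np.float64(7.7), 0.331, 6, np.float64(5.9))
[... 1508 characters left out ...]
t64(6.3), 0.507, 3, np.float64(3.8)) 31 0.21 0.7 (np.float64(9.0), 0.507, 5, np.float64(6.0)) 31 0.24 0.45 (np.float64(5.8), 0.405, 3, np.float64(3.8)) 31 0.24 0.7 (np.float64(8.4), 0.405, 5, np.float64(6.1)) 31 0.27 0.45 (np.float64(5.8), 0.34500000000000003, 3, np.float64(3.9)) 31 0.27 0.7 (np.float64(8.5), 0.34500000000000003, 5, np.float64(6.2)) 
39 0.21 0.45 (np.float64(8.2), 0.609, 3, np.float64(4.0)) 39 0.21 0.7 (np.float64(11.4), 0.609, 5, np.float64(5.7)) 39 0.24 0.45 (np.float64(7.9), 0.515, 3, np.float64(3.8)) 39 0.24 0.7 (np.float64(10.9), 0.515, 5, np.float64(6.1)) 39 0.27 0.45 (np.float64(7.9), 0.448, 3, np.float64(3.8)) 39 0.27 0.7 (np.float64(11.1), 0.448, 5, np.float64(6.3))
```

```bash
python3 -m creep '[[[-0.01,0,0,0,1],[-0.04,0,0,0,1],[-0.076,0,0,0,1],[-0.112,0,0,0,1],[-0.146,0,0,0,1]]]'; python3 -c "
from h import *
go(.011,0,.155)"
```

```text
time_s: 5.1
eef_pos: [0.5697, -0.1171, 0.1564]
tool_rot: [0.784, 0.621, 0.0, 0.001]
wrist_force: [-0.5, -0.1, 0.6]
gripper_width: -0.001
gripper_force: 0.1
t 5.1 along/left mm -35.8 -0.6 z 0.1564 shares [-0.0936  0.0009  0.0029] turn 0.001 F [-0.53 -0.06  0.59] w -0.0
```

```bash
python3 -m creep '[[[-0.03,0,0,0,1],[-0.054,0,0,0,1],[-0.072,0,0,0,1],[-0.084,0,0,0,1],[-0.09,0,0,0,1]]]'|grep -E 'pos|force'; python3 -m creep '[[[-0.004,0,0,0,1],[-0.005,0,0,0,1],[-0.005,0,0,0,1],[-0.005,0,0,0,1]]]'|grep -E 'pos|force'; python3 -c "
from h import *
from rig import camera
go(.011,0,.155)
t=camera('top');s=camera('scene');nose(t,.177)
cv2.imwrite('pics/t6.png',t)
a=np.vstack([cv2.resize(t[190:290,330:480],None,fx=3,fy=3,interpolation=2),cv2.resize(s[180:280,180:330],None,fx=3,fy=3,interpolation=2)])
cv2.imwrite('pics/c6.png',a)
Q=[np.r_[M+k*D*0.01+0*L,.0788-k*.0007] for k in (0,)]
print(proj('top',np.r_[M,.0788]),proj('scene',np.r_[M,.0788]),proj('scene',np.r_[M+.048*L,.0788]),proj('scene',np.r_[M+.028*L,.178]))"
```

```text
eef_pos: [0.5601, -0.1589, 0.1557]
wrist_force: [0.0, -0.4, -0.9]
gripper_force: 0.2
eef_pos: [0.5598, -0.1604, 0.1558]
wrist_force: [-0.3, 0.1, -0.7]
gripper_force: 0.2
t 6.0 along/left mm 8.7 -0.2 z 0.1558 shares [-0.0046  0.0003  0.0016] turn 0.0017 F [-0.32  0.1  -0.65] w -0.0
nose px [410.5 243.2] [405, 230, 11, 25, 136] front along mm -8.4 left -4.9
[[406.99745559 245.21711233]] [[233.63751649 236.20287337]] [[223.80602954 249.21802727]] [[221.1827916  217.05068507]]
```

View pics/c6.png

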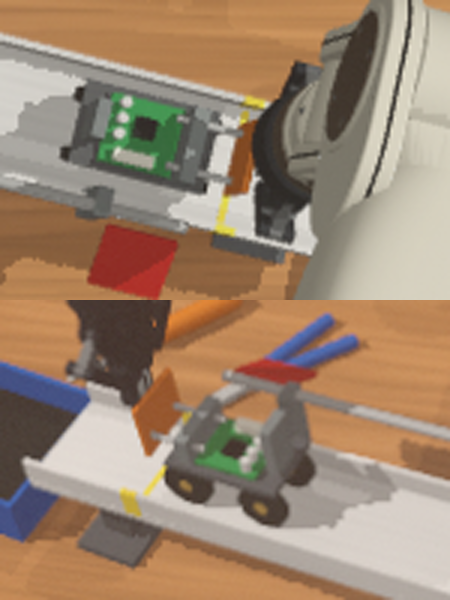

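Top crop: the carriage rests with its orange plate just at the yellow stripe against the fingers (plate at (410,243), stripe at (407,245)), and the paddle is down. Nudging 4 mm downhill and then holding.

```bash
python3 -m creep '[[[-0.004,0,0,0,1],[-0.008,0,0,0,1],[-0.008,0,0,0,1],[-0.008,0,0,0,1],[-0.008,0,0,0,1]]]'|grep -E 'pos|force'; python3 -c "
from h import *
from rig import camera
go(.011,0,.155)
t=camera('top');s=camera('scene');nose(t,.177)
m=mask(s,(7,140,100),(20,255,255),(205,195,250,240));p=pts(m);r=cv2.minAreaRect(p.astype(np.float32))
print(len(p),np.round(cv2.boxPoints(r),1).tolist(),p.mean(0))
# expected corners of front face if nose at mark (slope-square plate)
th=.07;u=np.r_[D*np.cos(th),-np.sin(th)];n=np.r_[D*np.sin(th),np.cos(th)]
O=np.r_[M,.0788]
for h in (.045,.099):
  for w in (-.028,.028):
    for f in (0,-.006): print(h,w,f,proj('scene',O+n*h+np.r_[L*w,0]+u*f).round(1),proj('top',O+n*h+np.r_[L*w,0]+u*f).round(1))
cc=O+n*.072;print('centre back/front',proj('scene',cc),proj('scene',cc-u*.006),tri((0,0),(0,0))[1]>0)
cv2.imwrite('pics/e.png',np.vstack([cv2.resize(t[215:265,380:440],None,fx=6,fy=6,interpolation=0),cv2.resize(s[195:245,200:260],None,fx=6,fy=6,interpolation=0)]))"
```

```text
eef_pos: [0.5588, -0.1649, 0.1558]
wrist_force: [-0.1, 0.0, 0.6]
gripper_force: 0.2
t 6.6 along/left mm 13.3 -0.2 z 0.1558 shares [0.0045 0.0004 0.0017] turn 0.0014 F [-0.07  0.01  0.61] w 0.0
nose px [412.3 243.8] [407, 231, 11, 24, 145] front along mm -4.4 left -5.4
398 [[205.0, 207.0], [233.39999389648438, 179.8000030517578], [255.89999389648438, 203.3000030517578], [227.5, 230.5]] [233.59296482 210.31407035]
0.045 -0.028 0 [[235.6 216.8]] [[409.3 256.2]]
0.045 -0.028 -0.006 [[237.5 217.3]] [[406.8 255.6]]
0.045 0.028 0 [[223.9 231.7]] [[415.  232.2]]
0.045 0.028 -0.006 [[225.9 232.3]] [[412.5 231.5]]
0.099 -0.028 0 [[231.  201.4]] [[415.9 255.5]]
0.099 -0.028 -0.006 [[233.  201.9]] [[413.3 254.8]]
0.099 0.028 0 [[218.8 216.3]] [[421.8 230.3]]
0.099 0.028 -0.006 [[220.9 216.9]] [[419.2 229.6]]
centre back/front [[227.44269684 216.56958489]] [[229.45436509 217.14758365]] True
```

View pics/e.png

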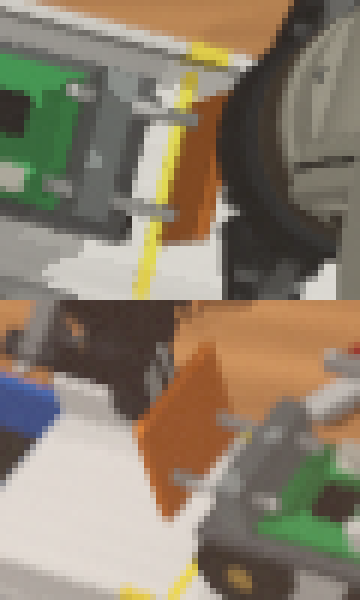

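The plate's corners in the top view ((407,255), (412,232), (415,255)) match those expected for the plate at the mark within a pixel; the scene view agrees to within about 5 mm. Now the hold.

```bash
for i in 1 2 3 4 5 6 7 8; do python3 -m creep '[[[0,0,0,0,1],[0,0,0,0,1],[0,0,0,0,1],[0,0,0,0,1],[0,0,0,0,1]]]' >/dev/null; done; python3 -c "
from h import *
from rig import camera,job,state
nose(camera('top'),.177);go(.011,0,.155)
print(job.finish_job())"
```

```text
nose px [412.2 243.8] [407, 231, 11, 24, 147] front along mm -4.5 left -5.3
t 10.75 along/left mm 13.2 -0.2 z 0.1558 shares [0.0044 0.0004 0.0016] turn 0.0015 F [ 0.39 -0.85 -0.13] w -0.0
the job is handed in; nothing more can be done
None
```

The carriage was caught while moving with it and held still at the yellow mark for over 4 s, and the job is handed in, but it may be failed: the final paddle press showed about 130 N (limit 120 N) at the wrist, and the gate let go mid-press, slightly before the paddle was fully down.

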